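# Refit the glue roller in the bench gluer

### The arm

A 6-joint arm with a two-finger parallel gripper is mounted at the origin on the work surface. World frame = base frame: x ahead of the robot, y to its left, z up, the work surface at z = 0. Lengths are in mm, angles in rad, forces in N, time in s.
With the tool pointing down it reaches from about 250 to 800 mm from the base axis. Payload 8.5 kg.
Tool frame: the origin (TCP) lies midway between the tips of the shut fingers; the grasp point (between the pads) lies 19 mm behind it; z points along the fingers, y is the line along which they close (so a half turn about z gives the same grasp; the last joint's range is limited). The gripper opens to 85 mm and grips with 20 to 120 N. Pads are 22 mm wide; open, the fingers measure 114 mm over their backs; the gripper's body (76 mm by 85 mm) begins 54 mm behind the grasp point. The pads swing forward as they close: fully open they stand 13 mm farther back than shut.
Start: joints at [-1.26, 0.238, -0.013, 1.319, 0, 1.571], TCP at [160.54, -499.803, 208.776] pointing down, gripper open.
Joint ranges: [-2.66, 2.66], [-1.03, 1.9], [-1.14, 1.46], [-1.82, 2.27], [-1.45, 1.34], [-3.14, 3.14]. Speed limits (rad/s): [2.22, 2.22, 2.79, 3.14, 3.14, 3.14].

### API

Orientations are given as a rotation vector (axis times angle).
In Python, from station import robot gives the robot as it stands.
- The arm moves only by the tool send_rows, never from a script. Its argument "steps" is one flat list of numbers, 6 for each row, row after row: the shift along the tool's x, y, z in m, then the turn, a rotation vector about the tool's x, y, z in rad. In form: [x, y, z, rx, ry, rz, x, y, z, rx, ry, rz, ...]. A call has 1 to 8 rows; each row shifts and turns the commanded pose from where the row before left it, along the tool's axes as they then stand; what a row does not reach is not made up. A row lasts 1/10 s, in which the tool goes at most 50 mm and 8.59 degrees, less where a joint would pass 70% of its speed; a pose out of reach is approached as far as the arm can. A call is refused whole if a number of a shift passes 0.05 or a number of a turn 0.15, either way. A call with a gripper value outside its range is refused whole. "hand" is the closure, from 0 (fully open) to 1 (shut), set as the call begins (left out, the last holds). The fingers move at their own pace and stop on an object; "grip_force" is the grip in N (left out, the last holds). Time passes only in rows, so rows that do not move let the fingers close. It gives the time, the measured TCP pose, the force, the opening and the grip force at its end, in the units of the state.
- robot.state(): the state, without advancing time (a new reading comes with each control period).
- robot.get_image(name): name is "scene" or "top" or "wrist"; returns a dict with "img" (384x512x3 uint8, red, green, blue), "K" (3x3 intrinsics, pixels), "camera_from_world" (4x4, takes a point from world to camera coordinates). Camera axes: x right, y down, z forward; pixel columns grow to the right and rows downward; lengths in mm; the calibration is good to about 2 mm. A picture is of the moment at which its call begins. There is no depth.
- robot.finish_job(): hands the job in; it is judged then, once.
Trained networks look in the newest picture that a camera, given by its name, has taken for a name from the list of things; names that differ only in an ending like _2 or _b are one class to them, and where a whole thing is asked for, a point or a joint stands for the part that bears it (a point fixed in the world has none). Each returns a list of dicts, best first, with "p" (0 to 1); they miss things now and then, are a little off and sometimes report something else, mostly with a low value. They report only what shows in the picture. A call takes as long as a camera call. They do not tell look-alikes from the thing itself.
- robot.search_frame(camera, query): "point" ([x, y, z] in mm, in world coordinates, good to about 4 mm: the middle of the surface that is visible of it).
- robot.silhouettes(camera, query): "pixels" (384x512 bool, what is visible of it).
- robot.pinpoint(camera, query): "point" ([x, y, z] in mm, in world coordinates, good to about 4 mm: a listed point, or the origin of a listed thing).
The state is a dict: "time": time; "joints": joint angles; "qd": joint speeds; "joint_efforts": joint torques, N m; "tool_pos": TCP position; "eef_rot": TCP orientation; "wrist_force": force on the tool from outside, world axes, zero at the start; "torque": the same for the moment, N m; "opening": finger opening in mm; "finger_force": force on a finger pad.
Only numpy, scipy, OpenCV 4.12 (cv2) and the standard library are available. Lean on these libraries where they do the work, as an engineer would, in place of code of your own. Each camera call takes 0.05 s, during which the arm holds its last target. There are 200 camera calls.

### The job

Refit the clean red glue roller from the wooden stand into the bench gluer, gear end on the side of the green drive housing: lower it until both journals have settled on the brass saddles, and only then let go of it. Finish with both swing-over keepers turned fully across the saddles so that the roller is locked in. Leave the steel roller in its place on the stand, and the glue bottle and the tub undisturbed.

Things in the scene. Friction and masses are not known exactly. Their poses are not given: they have to be found in the camera images.
- gluer: Bench gluer, fixed: green base 190 x 275 mm, two aluminium cheeks with brass-lined open-topped slots, steel glue pan between them, green drive housing (150 x 72, 115 mm high) at its +y end, y = 107 to 179. Origin on the bench under the middle of the roller's place; z up; the roller's axis lies along y, 105 mm up. Pan floor 60 mm up, pan walls at x = +-68 end 84 mm up; blade bar at x = 56 to 74, 92 mm up.
- saddle_gear (a point): Where the journal's axis comes to lie in the gear-side cheek (next to the housing): gluer frame (0, 66, 105) mm. Cheek 10 mm thick (brass 12), 150 mm long in x, top 123 mm up. Slot 16 mm wide with a 90 degree V bottom and 45 degree lead-ins, mouth 36 mm wide. The seated roller has about 6 mm end play either way.
- saddle_plain (a point): The same in the like plain-side cheek: gluer frame (0, -66, 105) mm.
- keeper_gear (a joint): Gear-side keeper: steel bar 5 mm thick, 14 mm wide, 125 to 130 mm up, turning level about an upright pin at gluer (32, 66) mm. 0 = shut, pointing to the gluer's -x across the slot; it grows as the bar swings outward, towards +y, to a stop at 2.0 rad: at q it points along (-cos q, sin q). Stays where left; about 1 N at the knob turns it. In the roller's way below about 1.4 rad.
- keeper_plain (a joint): Plain-side keeper, mirrored: pin at gluer (32, -66) mm, opens outward, towards the gluer's -y; at q rad its bar points along (-cos q, -sin q). 0 = shut, stop at 2.0 rad. Stays where left. In the roller's way below about 1.0 rad.
- keeper_gear_knob (a point): Top centre of the upright black knob (14 mm diameter, 30 mm tall, top 160 mm above the bench) at the end of the gear-side keeper, 46 mm from its pin. It turns with the bar.
- keeper_plain_knob (a point): Top centre of the like knob of the plain-side keeper.
- glue_roller: Glue roller: red rubber-covered body 40 mm diameter, 108 mm long, steel journals 14 mm diameter; 181 mm overall, 0.3 to 0.65 kg. Origin on its axis amid the red body; +y along the axis towards the brass gear (30 mm diameter, 78 to 90 mm from the origin). Journals end at y = 96 and -85 mm. It starts in one of the stand's two places, axis 62 mm above the bench.
- journal_gear (a point): Point on the roller's axis 66 mm from its origin on the gear side: the middle of that journal; belongs in saddle_gear.
- journal_plain (a point): The same on the plain side, 66 mm from the origin; belongs in saddle_plain.
- stand: Wooden roller stand, fixed: base 180 x 150 mm, 14 mm thick; two V-notched end boards 14 mm thick at y = +-66 mm, 71 mm high. Origin under its centre. Two places at x = +45 and -45 mm, each holds a roller along the stand's y axis by its journals, axis 62 mm up. The glue roller's gear is at the stand's +y end.
- steel_roller: Plain steel roller, no gear, in the stand's other place: body 32 mm diameter, 108 mm long, journals 14 mm, 170 mm overall. Origin on its axis at the middle, axis along y. To be left where it is.
- glue_bottle: White glue bottle with a red cap, 56 mm diameter, 160 mm tall, standing loose on the bench; origin at the centre of its underside. Leave it standing where it is.
- tub: Clear plastic tub with a few drill bits, 72 mm diameter at the rim, 75 mm tall, bits up to 90 mm; loose; origin at the centre of its underside. Leave it where it is.
There are look-alikes about, which are no part of the job. What is shaped like the glue_roller but orange or turquoise is not meant.

How it is judged (in metres and radians):
On the way:
1. the glue roller has settled in both saddles, gear at the drive housing, while still held by the fingers (z of journal_gear in the frame of gluer between 0.101 and 0.1085 m and x of journal_gear in the frame of gluer between -0.003 and 0.003 m and y of journal_gear in the frame of gluer between 0.057 and 0.075 m and z of journal_plain in the frame of gluer between 0.101 and 0.1085 m and x of journal_plain in the frame of gluer between -0.003 and 0.003 m and y of journal_plain in the frame of gluer between -0.075 and -0.057 m and linear speed of glue_roller below 0.02 m/s and angular speed of glue_roller below 0.3 rad/s and contact force between the fingers and glue_roller above 0.5 N), for 0.2 s.
At the end, for the whole second after the job is handed in: Glue roller at rest in both saddles (journals within 3 mm across, 4 mm in height, 9 mm along), gear at the drive housing; both keepers within 0.17 rad of shut; steel roller within 10 mm of its start; bottle and tub upright, within 30 mm of theirs (z of journal_gear in the frame of gluer between 0.101 and 0.1085 m and x of journal_gear in the frame of gluer between -0.003 and 0.003 m and y of journal_gear in the frame of gluer between 0.057 and 0.075 m and z of journal_plain in the frame of gluer between 0.101 and 0.1085 m and x of journal_plain in the frame of gluer between -0.003 and 0.003 m and y of journal_plain in the frame of gluer between -0.075 and -0.057 m and linear speed of glue_roller below 0.02 m/s and angular speed of glue_roller below 0.3 rad/s and value of joint each of keeper_gear, keeper_plain below 0.17 rad and distance of steel_roller from where it was at the start of the episode below 0.01 m and distance of each of glue_bottle, tub from where it was at the start of the episode below 0.03 m and angle between each of glue_bottle, tub's own z axis and vertical below 0.2 rad); the robot touches nothing.
It fails at once if the steel roller is moved from its place (30 mm) (distance of steel_roller from where it was at the start of the episode above 0.03 m).
It fails at once if the glue bottle or the tub is pushed away (50 mm) or tipped (0.5 rad) (distance of any of glue_bottle, tub from where it was at the start of the episode above 0.05 m or angle between any of glue_bottle, tub's own z axis and vertical above 0.5 rad).
It also fails if it takes over 72 s, if anything falls off the work surface, if the arm or the gripper's body presses on something with over 40 N, if the wrist force passes 120 N, or if a joint passes its speed limit or range.

## Working session

There is one attempt and no reset: what is moved stays moved. The work goes in short steps, Python scripts to look and compute and a tool call to move; the robot and the scene stay as the last step left them, time stands still between calls to the robot, and variables do not carry over. Pictures are saved under pics/ and viewed, at most 10 in all, crops included, and the job is handed in when it is done.

Besides the shell and the picture viewer there is one more tool, called after ">>>" by a JSON object that holds its "method" and its "body". send_rows: Moves the arm, as the interface text tells. Its arguments: {"type":"object","properties":{"steps":{"type":"array"},"hand":{"type":"number"},"grip_force":{"type":"number"}},"required":["steps"]}

```bash
mkdir -p pics; ls; cat > h.py <<'E'
import numpy as np, cv2
from station import robot
from scipy.spatial.transform import Rotation as R
np.set_printoptions(precision=1,suppress=True)
def proj(im,p):
    c=im["camera_from_world"]@np.append(p,1); q=im["K"]@c[:3]; return q[:2]/q[2]
def ray_z(im,uv,z):
    T=np.linalg.inv(im["camera_from_world"]); d=T[:3,:3]@np.linalg.solve(im["K"],[uv[0],uv[1],1.]); o=T[:3,3]
    return o+d*(z-o[2])/d[2]
def save(im,name): cv2.imwrite("pics/"+name,im["img"][:,:,::-1])
E
python3 - <<'E'
from h import *
s=robot.state(); print(s["tool_pos"],s["eef_rot"],s["time"])
ims={c:robot.get_image(c) for c in("scene","top")}
out=np.vstack([ims["scene"]["img"],ims["top"]["img"]])
for c in ims: cv2.imwrite(f"pics/{c}0.png",ims[c]["img"][:,:,::-1])
for c in ims:
  print(c)
  for q in "gluer saddle_gear saddle_plain keeper_gear_knob keeper_plain_knob glue_roller journal_gear journal_plain stand steel_roller glue_bottle tub".split():
    for d in robot.pinpoint(c,q)[:4]: print(q,round(d["p"],2),d["point"],proj(ims[c],d["point"]))
E
```

```text
pics
[ 160.4 -499.4  208.2] [-3.1 -0.5  0. ] 0.0
scene
gluer 0.81 [483.9, 213.3, 1.0] [297.9 186.1]
gluer 0.53 [523.5, -213.9, -1.2] [240.4 275.6]
gluer 0.52 [542.2, -253.8, 63.9] [237.6 269.8]
saddle_gear 0.7 [509.3, 270.7, 107.3] [314.8 152.1]
saddle_plain 0.65 [464.8, 149.9, 105.7] [286.  165.3]
saddle_plain 0.47 [540.4, 312.4, 157.8] [330.3 135. ]
keeper_gear_knob 0.42 [540.3, 311.0, 157.2] [330.1 135.3]
keeper_plain_knob 0.53 [456.2, 122.9, 159.5] [280.3 152.4]
glue_roller 0.97 [542.2, -253.8, 59.6] [237.6 271.2]
glue_roller 0.92 [282.9, -299.4, 20.4] [138.6 255.8]
glue_roller 0.63 [566.0, -454.2, 18.8] [191.6 361.6]
journal_gear 0.8 [622.8, -426.1, 25.2] [225.7 361.5]
journal_gear 0.67 [348.9, -290.9, 21.0] [161.5 263. ]
journal_gear 0.66 [476.6, -276.8, 61.8] [207.1 266.4]
journal_plain 0.92 [505.6, -492.3, 23.9] [151.9 361.8]
journal_plain 0.78 [599.5, -228.0, 58.8] [266.1 273.5]
journal_plain 0.59 [217.6, -312.6, 19.0] [115.6 250.3]
stand 0.77 [522.0, -212.7, -0.3] [240.1 274.8]
steel_roller 0.91 [503.6, -169.1, 60.8] [242.6 242.5]
glue_bottle 0.88 [696.1, 41.8, 3.1] [343.9 
[... 399 characters left out ...]
9, 58.0] [335.9 172.9]
glue_roller 0.51 [540.2, 311.8, 156.0] [109.2 166.6]
journal_gear 0.97 [345.1, -287.6, 21.2] [346.8 246.6]
journal_gear 0.89 [623.4, -429.0, 17.9] [393.7 146.4]
journal_gear 0.88 [478.6, -278.3, 60.8] [345.1 196. ]
journal_plain 0.97 [605.8, -229.6, 62.4] [325.8 148.9]
journal_plain 0.94 [505.9, -489.0, 20.0] [417.5 187.7]
journal_plain 0.91 [216.8, -320.2, 20.1] [360.4 295.4]
journal_plain 0.66 [523.9, -213.4, 0.1] [317.  182.3]
stand 0.82 [522.4, -213.4, -1.4] [316.9 182.9]
steel_roller 0.59 [696.4, 43.4, 2.6] [226.4 122.5]
steel_roller 0.56 [503.8, -174.5, 63.3] [306.  186.5]
glue_bottle 0.95 [694.2, 41.8, 1.0] [227.  123.4]
tub 0.56 [394.6, 45.3, 2.1] [224.5 228.5]
```

View pics/scene0.png

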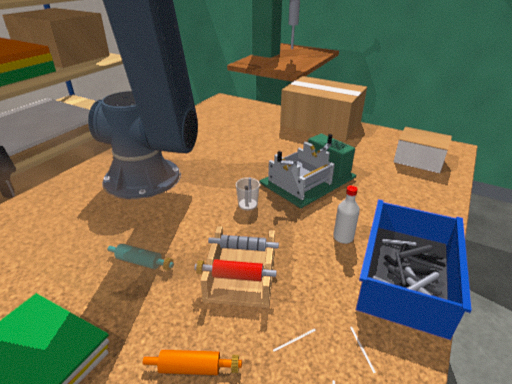

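View pics/top0.png

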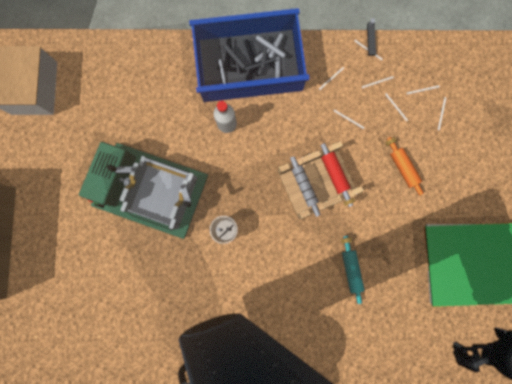

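Candidates for the glue roller in scene0 are the red one on the stand (238,271), the orange one on the bench (192,362) and the turquoise one (138,256). By the description I choose the red one. Its gear appears to be at the left end (205,265). The gluer is at (298,186) and both keepers look part-way shut.

```bash
cat >> h.py <<'E'
def yaw(): # tool x heading
    s=robot.state(); M=R.from_rotvec(s["eef_rot"]).as_matrix(); return np.arctan2(M[1,0],M[0,0]),M,np.array(s["tool_pos"])
def go(p,yw=None):
    "report the shift to p in present tool axes (mm) and turn about tool z"
    y,M,t=yaw(); print("shift tool",M.T@(np.array(p)-t),"tcp",t,"yaw",round(np.degrees(y),1),"tilt",np.degrees(np.arccos(-M[2,2])).round(2))
    if yw is not None:
        d=(yw-y+np.pi)%(2*np.pi)-np.pi; M2=R.from_euler('z',d).as_matrix()@M
        print("rz",round(-d,3),"then shift",M2.T@(np.array(p)-t))
E
python3 - <<'E'
from h import *
im=cv2.imread("pics/scene0.png"); a=im[225:310,180:300]; b=im[120:205,255:375]
cv2.imwrite("pics/c1.png",cv2.resize(np.hstack([a,b]),None,fx=3.3,fy=3.3,interpolation=2))
print(robot.state()["joints"]); go([487,213,300],np.radians(-21.2)+np.pi/2); go([541,-254,150],np.radians(21))
E
```

```text
[-1.3  0.2 -0.   1.3 -0.   1.6]
shift tool [ 528.8 -578.8  -91.2] tcp [ 160.5 -499.8  208.8] yaw 17.8 tilt 0.0
rz -0.89 then shift [782.6  46.6 -91.2]
shift tool [ 437.4 -117.7   58.8] tcp [ 160.5 -499.8  208.8] yaw 17.8 tilt 0.0
rz -0.056 then shift [443.3 -93.1  58.8]
```

View pics/c1.png

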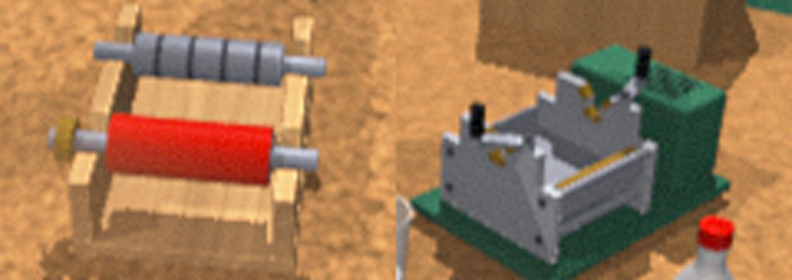

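The crop confirms it: the red roller is on the stand with its gear at the left end (crop 65,140), and the steel roller is behind it. Both keeper knobs (crop 477,118 and 643,62) stand part-way across. I'll go above the gluer first.

>>> {"method": "send_rows", "body": {"steps": [0,0,-0.015,0,0,-0.148,0,0,-0.015,0,0,-0.148,0,0,-0.015,0,0,-0.148,0,0,-0.015,0,0,-0.148,0,0,-0.015,0,0,-0.148,0,0,-0.015,0,0,-0.148], "hand": 1}}

```text
time: 1.9
tool_pos: [160.5, -499.8, 299.4]
eef_rot: [-2.589, -1.78, 0.0]
wrist_force: [-0.0, 0.0, -0.4]
opening: 0.1
finger_force: 0.0
```

>>> {"method": "send_rows", "body": {"steps": [0.04,0.003,0,0,0,0,0.04,0.003,0,0,0,0,0.04,0.003,0,0,0,0,0.04,0.003,0,0,0,0,0.04,0.003,0,0,0,0,0.04,0.003,0,0,0,0,0.04,0.003,0,0,0,0,0.04,0.003,0,0,0,0]}}

```text
time: 2.7
tool_pos: [299.5, -209.0, 299.0]
eef_rot: [2.594, 1.771, 0.001]
wrist_force: [0.7, -0.4, -0.8]
opening: -0.0
finger_force: 0.0
```

>>> {"method": "send_rows", "body": {"steps": [0.04,0.003,0,0,0,0,0.04,0.003,0,0,0,0,0.04,0.003,0,0,0,0,0.04,0.003,0,0,0,0,0.04,0.003,0,0,0,0,0.04,0.003,0,0,0,0,0.04,0.003,0,0,0,0,0.04,0.003,0,0,0,0]}}

```text
time: 3.5
tool_pos: [438.3, 80.8, 299.0]
eef_rot: [2.593, 1.773, 0.001]
wrist_force: [0.4, 0.2, 0.7]
opening: 0.0
finger_force: 0.0
```

```bash
python3 - <<'E'
from h import *
s=robot.state();print(s["time"],np.degrees(s["joints"]),s["opening"]); go([487,213,300],np.radians(68.8))
im=robot.get_image("wrist"); save(im,"w1.png")
for q in "gluer saddle_gear saddle_plain keeper_gear_knob keeper_plain_knob".split():
    for d in robot.pinpoint("wrist",q)[:3]: print(q,round(d["p"],2),d["point"],proj(im,d["point"]))
E
```

```text
3.5 [ 10.4   4.9   1.5  86.6   0.  121.7] 0.04711204553441875
shift tool [140.9  -2.6  -1. ] tcp [438.3  80.8 299. ] yaw 68.7 tilt 0.03
rz -0.002 then shift [140.9  -2.4  -1. ]
gluer 0.85 [489.8, 210.1, 5.0] [252.8  43.7]
saddle_plain 0.85 [468.9, 153.3, 104.5] [254.1  91.1]
keeper_gear_knob 0.17 [454.2, 124.8, 160.8] [251.  125.9]
keeper_plain_knob 0.84 [452.9, 123.2, 162.9] [250.4 128.2]
```

View pics/w1.png

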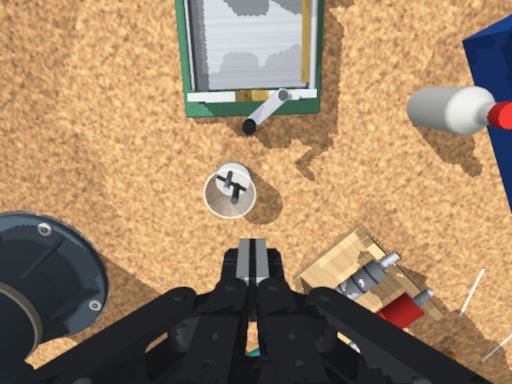

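The wrist view shows the gluer at the top. The plain keeper's knob is at (250,127) and its pin at (284,96), so it's about 0.8 rad open. I'll move on to see the gear side.

>>> {"method": "send_rows", "body": {"steps": [0.03,0,-0.01,0,0,0,0.03,0,-0.01,0,0,0,0.03,0,-0.01,0,0,0,0,0,0,0,0,0,0,0,0,0,0,0]}}

```text
time: 4.3
tool_pos: [470.5, 162.0, 328.8]
eef_rot: [2.594, 1.772, -0.0]
wrist_force: [1.1, -0.4, -0.2]
opening: 0.1
finger_force: 0.0
```

```bash
python3 - <<'E'
from h import *
im=robot.get_image("wrist"); save(im,"w2.png")
for q in "gluer saddle_gear saddle_plain keeper_gear_knob keeper_plain_knob".split():
    for d in robot.pinpoint("wrist",q)[:3]: print(q,round(d["p"],2),d["point"],proj(im,d["point"]))
E
```

```text
gluer 0.79 [489.9, 212.0, 3.7] [252.  107.3]
saddle_gear 0.64 [507.3, 274.4, 105.5] [246.6  55.1]
saddle_plain 0.57 [467.6, 150.5, 106.0] [253.3 164.1]
saddle_plain 0.29 [454.2, 127.0, 159.2] [250.1 197.3]
keeper_plain_knob 0.62 [452.1, 121.0, 159.5] [250.3 202.5]
```

View pics/w2.png

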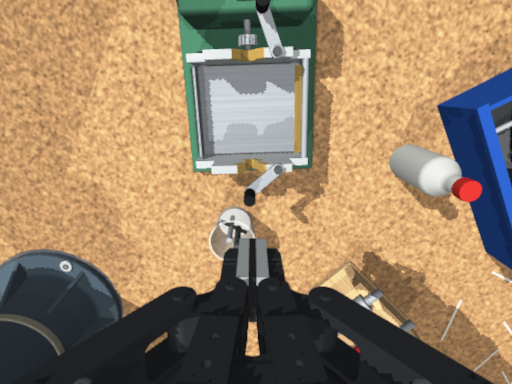

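```bash
python3 - <<'E'
from h import *
im=robot.get_image("wrist")
pg,pp=ray_z(im,(278.5,50.5),131),ray_z(im,(279.5,169.5),131)
sg,sp=ray_z(im,(248,54),120),ray_z(im,(252,165),120)
for n,a,b in(("pins",pg,pp),("slots",sg,sp)):
    d=(a-b)[:2]; print(n,a,b,np.linalg.norm(d),np.degrees(np.arctan2(d[1],d[0])),(a+b)/2)
print("knobs",ray_z(im,(262.5,5),160),ray_z(im,(249.5,202),160))
T=np.linalg.inv(im["camera_from_world"]);print(T[:3,3])
img=im["img"]; c=np.hstack([cv2.resize(img[y:y+50,180:325],None,fx=2.7,fy=4*.675) for y in(0,)]+[cv2.resize(img[25:75,180:325],None,fx=2.7,fy=2.7)])
c=np.vstack([cv2.resize(img[0:80,180:325],None,fx=5,fy=3.7),cv2.resize(img[150:215,180:325],None,fx=5,fy=4)])
cv2.imwrite("pics/c2.png",c[:,:,::-1]); print(c.shape)
E
```

```text
pins [540.7 263.7 131. ] [496.8 138.1 131. ] 133.02484007613808 70.7323504935436 [518.8 200.9 131. ]
slots [508.9 273.5 120. ] [466.6 153.1 120. ] 127.61836080247888 70.64061972427226 [487.8 213.3 120. ]
knobs [536.7 304.7 160. ] [451.3 122.1 160. ]
[499.4 237.9 495.4]
(556, 725, 3)
```

View pics/c2.png

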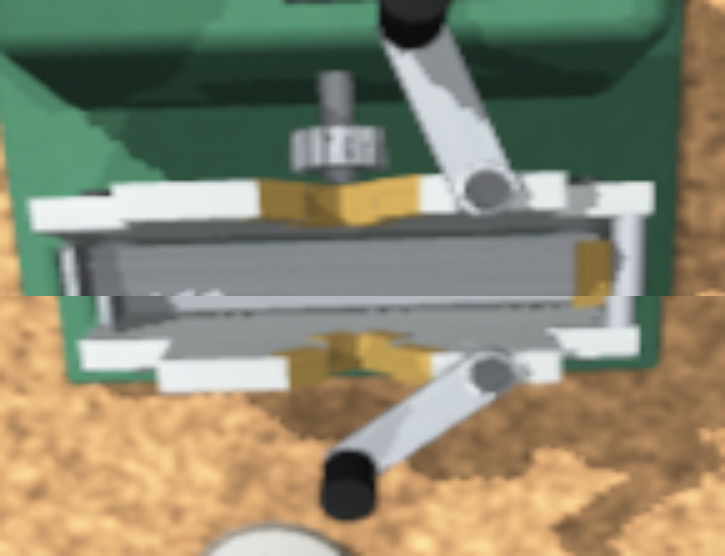

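Crop: plain pin at about (278,170), gear pin (278,51), and slot middles at (248,55) and (252,165). That puts the gluer origin at about (488.5, 212.3), with its y axis at 70.5°. The keepers read about 0.7 rad (plain) and 1.2 rad (gear), so both are in the roller's way and I'll open them further. Plain side first.

>>> {"method": "send_rows", "body": {"steps": [-0.007,-0.006,0.02,0,0,-0.031,-0.007,-0.006,0.03,0,0,0,-0.007,-0.006,0.03,0,0,0,-0.007,-0.005,0.03,0,0,0,-0.007,-0.005,0.03,0,0,0,-0.007,-0.005,0.03,0,0,0,-0.007,-0.005,0.02,0,0,0,0,0,0,0,0,0]}}

```text
time: 5.45
tool_pos: [415.6, 128.4, 136.8]
eef_rot: [-2.565, -1.811, 0.007]
wrist_force: [-0.7, 0.0, -0.1]
opening: 0.2
finger_force: 0.0
```

```bash
cat >> h.py <<'E'
G=np.array([488.5,212.3,0]); A=np.radians(70.5)
def glu(p):
    d=np.array(p)-G; ey=np.array([np.cos(A),np.sin(A)]); ex=np.array([ey[1],-ey[0]]); return np.array([d[:2]@ex,d[:2]@ey,d[2]])
E
python3 - <<'E'
from h import *
y,M,t=yaw(); print(np.degrees(y),t,glu(t))
im=robot.get_image("wrist")
for d in robot.pinpoint("wrist","keeper_plain_knob")[:2]: print(d["p"],glu(d["point"]))
E
```

```text
70.43016899276867 [415.6 128.4 136.8] [ -40.7 -103.4  136.8]
0.96 [ -1.4 -94.3 159.8]
```

>>> {"method": "send_rows", "body": {"steps": [0,0.006,0,0,0,0,0,0.006,0,0,0,0,0,0.006,0,0,0,0,0,0.006,0,0,0,0,0,0.006,0,0,0,0,0,0.006,0,0,0,0,0,0.006,0,0,0,0,0,0.006,0,0,0,0]}}

```text
time: 6.35
tool_pos: [464.0, 113.4, 138.8]
eef_rot: [-2.566, -1.812, 0.0]
wrist_force: [-0.1, 0.0, 0.3]
opening: 0.0
finger_force: 0.0
```

>>> {"method": "send_rows", "body": {"steps": [0,0,0,0,0,0,0,-0.006,-0.02,0,0,0,0,-0.006,-0.03,0,0,0,0.03,-0.004,-0.01,0,0,0,0.045,-0.004,0,0,0,0,0.045,-0.004,0,0,0,0,0.045,-0.004,0,0,0,0,0.048,-0.004,0,0,0,0]}}

```text
time: 7.15
tool_pos: [504.5, 326.6, 199.0]
eef_rot: [-2.566, -1.812, -0.0]
wrist_force: [1.0, 1.2, 0.3]
opening: 0.3
finger_force: 0.0
```

>>> {"method": "send_rows", "body": {"steps": [0,0,0.015,0,0,0,0,0,0.015,0,0,0,0,0,0.015,0,0,0,0,0,0.015,0,0,0,0,0,0,0,0,0]}}

```text
time: 7.65
tool_pos: [503.3, 324.3, 136.8]
eef_rot: [-2.566, -1.812, 0.006]
wrist_force: [-0.1, 0.1, -0.2]
opening: 0.2
finger_force: 0.0
```

```bash
python3 - <<'E'
from h import *
y,M,t=yaw(); print(np.degrees(y),t,glu(t))
for c in("top","scene"):
  im=robot.get_image(c)
  for q in("keeper_gear_knob","keeper_plain_knob"):
    for d in robot.pinpoint(c,q)[:2]: print(c,q,d["p"],glu(d["point"]))
E
```

```text
70.47366287507076 [503.3 324.3 136.8] [-23.5 110.5 136.8]
top keeper_gear_knob 0.51 [ 17.  110.8 156.1]
top keeper_plain_knob 0.44 [ -5.4 -98.3 160.4]
top keeper_plain_knob 0.32 [ -33.5 -191.9    1.1]
scene keeper_gear_knob 0.57 [ 13.  113.3 160.4]
scene keeper_plain_knob 0.47 [ -3.  -96.2 158.9]
```

```bash
python3 - <<'E'
from h import *
a=robot.get_image("top")["img"][130:250,70:250]; b=robot.get_image("scene")["img"][110:230,240:420]
cv2.imwrite("pics/c3.png",cv2.resize(np.hstack([a,b]),None,fx=2.2,fy=2.2,interpolation=2)[:,:,::-1])
E
```

```text
(no output)
```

View pics/c3.png

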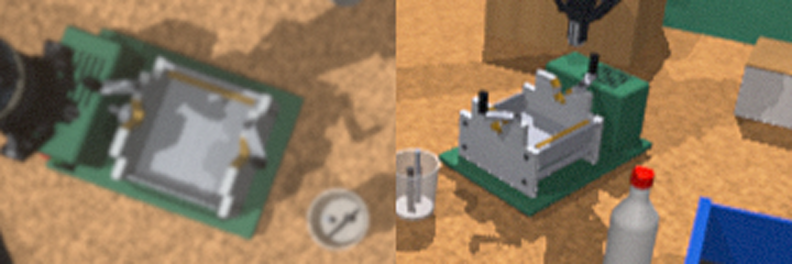

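```bash
python3 - <<'E'
from h import *
y,M,t=yaw(); print(t,robot.state()["opening"])
for c in("scene","top"):
  im=robot.get_image(c); print(c,proj(im,t),proj(im,t+[0,0,20]),proj(im,t+[0,0,50]))
im=robot.get_image("scene"); p=np.array([[540,311,160],[452,122,160],[515,270,123]]);print([proj(im,q) for q in p])
E
```

```text
[504.9 325.1 139.5] 0.06111427517182114
scene [320.7 136.3] [321.3 130.7] [322.3 122. ]
top [105.6 182.1] [102.3 180.9] [ 97.2 179.1]
[array([330.1, 134.5]), array([278.9, 152.1]), array([316.8, 148.2])]
```

```bash
python3 - <<'E'
from h import *
y,M,t=yaw(); im=robot.get_image("wrist")
for k in(0,10,20,30): print(k,proj(im,t+[0,0,k]))
print(im["img"][200:290:6,252])
s=robot.get_image("scene"); print(s["img"][116:142,321].tolist())
E
```

```text
0 [252.7 232. ]
10 [252.8 239.7]
20 [252.8 248.4]
30 [252.9 258.2]
[[104 174 137]
 [105 177 140]
 [105 177 140]
 [ 88 148 116]
 [102 106 106]
 [125 128 128]
 [165 169 169]
 [ 35  36  37]
 [ 36  36  37]
 [ 33  35  35]
 [ 34  35  36]
 [ 35  35  37]
 [ 35  36  38]
 [ 60  60  61]
 [ 33  34  35]]
[[22, 22, 26], [29, 28, 32], [30, 28, 35], [32, 28, 35], [83, 81, 86], [109, 110, 116], [110, 113, 116], [110, 109, 113], [106, 105, 107], [108, 108, 113], [106, 108, 111], [114, 113, 118], [106, 106, 113], [104, 105, 111], [107, 108, 114], [102, 84, 80], [118, 85, 54], [96, 107, 78], [61, 127, 99], [53, 119, 92], [62, 122, 94], [64, 122, 96], [64, 124, 93], [67, 131, 102], [75, 147, 116], [70, 144, 108]]
```

The scene and wrist images both put the fingertips about 18 mm higher than the reported TCP, so the tips must have passed just over the knob. I'll go lower, which still clears the housing, and push the gear knob.

>>> {"method": "send_rows", "body": {"steps": [0,0,0.007,0,0,0,0,0,0.006,0,0,0,0,0.006,0,0,0,0,0,0.006,0,0,0,0,0,0.006,0,0,0,0,0,0.006,0,0,0,0,0,0.006,0,0,0,0,0,0.006,0,0,0,0]}}

```text
time: 9.1
tool_pos: [539.1, 313.0, 126.0]
eef_rot: [-2.566, -1.812, -0.001]
wrist_force: [-1.1, 3.1, 0.9]
opening: -0.2
finger_force: 0.9
```

>>> {"method": "send_rows", "body": {"steps": [0,0.003,0,0,0,0,0,0,0,0,0,0]}}

```text
time: 9.3
tool_pos: [541.8, 311.5, 125.7]
eef_rot: [2.566, 1.811, -0.0]
wrist_force: [-0.5, 0.0, -0.4]
opening: -0.1
finger_force: 0.0
```

```bash
python3 - <<'E'
from h import *
y,M,t=yaw(); print(np.degrees(y),t,glu(t),robot.state()["wrist_force"])
for c in("top","scene","wrist"):
  im=robot.get_image(c)
  for q in("keeper_gear_knob","keeper_plain_knob"):
    for d in robot.pinpoint(c,q)[:1]: print(c,q,d["p"],glu(d["point"]))
  if c!="wrist": print(im["img"][int(proj(im,t)[1])-14:int(proj(im,t)[1])+8,int(proj(im,t)[0])].tolist())
E
```

```text
70.42666875298049 [541.8 311.5 125.7] [ 17.2 111.4 125.7] [-0.5  0.  -0.4]
top keeper_gear_knob 0.63 [ 39.1 110.5 159.3]
top keeper_plain_knob 0.66 [ -3.2 -99.2 161.3]
[[73, 108, 84], [65, 95, 75], [62, 74, 61], [51, 53, 47], [46, 44, 35], [43, 38, 33], [43, 39, 35], [45, 40, 34], [48, 49, 41], [55, 63, 54], [66, 81, 68], [73, 83, 74], [75, 84, 77], [70, 84, 74], [70, 90, 76], [74, 105, 87], [83, 119, 97], [80, 122, 97], [79, 121, 95], [81, 121, 96], [76, 114, 93], [68, 107, 83]]
scene keeper_gear_knob 0.53 [ 35.9 111.7 157.8]
scene keeper_plain_knob 0.6 [ -4.8 -98.7 159.3]
[[67, 71, 74], [70, 68, 73], [68, 65, 71], [90, 90, 92], [98, 94, 99], [87, 87, 93], [101, 98, 102], [107, 108, 110], [93, 109, 105], [58, 109, 84], [51, 115, 87], [56, 107, 82], [58, 100, 81], [43, 69, 55], [49, 88, 69], [63, 99, 81], [95, 101, 101], [116, 114, 122], [106, 106, 116], [77, 86, 88], [43, 71, 59], [45, 78, 61]]
wrist keeper_gear_knob 0.78 [ 41.7 107.6 160.6]
```

The gear keeper is now at about 1.7 rad. The plain keeper is next, at the lower height.

>>> {"method": "send_rows", "body": {"steps": [0,-0.01,-0.02,0,0,0,0,-0.01,-0.03,0,0,0,-0.035,-0.006,0,0,0,0,-0.04,-0.006,0,0,0,0,-0.04,-0.006,0,0,0,0,-0.04,-0.006,0,0,0,0,-0.04,-0.006,0,0,0,0,-0.018,-0.005,0,0,0,0]}}

```text
time: 10.55
tool_pos: [416.4, 127.4, 176.0]
eef_rot: [2.567, 1.811, -0.001]
wrist_force: [-0.3, 0.4, 0.1]
opening: -0.0
finger_force: 0.0
```

>>> {"method": "send_rows", "body": {"steps": [0,0,0.025,0,0,0,0,0,0.025,0,0,0,0,0.008,0,0,0,0,0,0.008,0,0,0,0,0,0.008,0,0,0,0,0,0.008,0,0,0,0,0,0.008,0,0,0,0,0,0.005,0,0,0,0]}}

```text
time: 11.35
tool_pos: [462.7, 114.9, 127.0]
eef_rot: [2.566, 1.812, 0.004]
wrist_force: [-0.4, 1.1, 1.1]
opening: -0.0
finger_force: 0.8
```

>>> {"method": "send_rows", "body": {"steps": [0,0,0,0,0,0]}}

```text
time: 11.45
tool_pos: [462.7, 114.8, 126.8]
eef_rot: [2.566, 1.812, 0.004]
wrist_force: [0.6, 0.9, 0.1]
opening: 0.2
finger_force: 0.2
```

```bash
python3 - <<'E'
from h import *
y,M,t=yaw(); print(np.degrees(y),t,glu(t),robot.state()["wrist_force"])
for c in("top","scene","wrist"):
  im=robot.get_image(c)
  for q in("keeper_gear_knob","keeper_plain_knob"):
    for d in robot.pinpoint(c,q)[:1]: print(c,q,d["p"],glu(d["point"]))
E
```

```text
70.44770968501858 [462.7 114.8 126.8] [   8.2 -100.5  126.8] [0.6 0.9 0.1]
top keeper_plain_knob 0.52 [  25.3 -115.6  159.6]
scene keeper_gear_knob 0.74 [252.4 -91.6   0.4]
scene keeper_plain_knob 0.51 [  30.9 -112.1  159.6]
wrist keeper_plain_knob 0.85 [  26.7 -111.6  158.5]
```

Both keepers are open now (plain about 1.45 rad, gear about 1.7 rad). Next I turn the tool and go over the red roller.

>>> {"method": "send_rows", "body": {"steps": [0,-0.01,-0.02,0,0,0,0,0,-0.03,0,0,-0.146,0,0,-0.03,0,0,-0.146,0,0,-0.03,0,0,-0.146,0,0,0,0,0,-0.146,0,0,0,0,0,-0.146,0,0,0,0,0,-0.146,0,0,0,0,0,-0.146], "hand": 0}}

```text
time: 12.7
tool_pos: [451.1, 117.9, 235.9]
eef_rot: [1.343, 2.84, 0.0]
wrist_force: [0.1, -0.4, 0.1]
opening: 85.6
finger_force: 0.0
```

>>> {"method": "send_rows", "body": {"steps": [0,0,0,0,0,-0.146,0,0,0,0,0,-0.146,0,0,0,0,0,-0.146,0,0,0,0,0,-0.146,0,0,0,0,0,-0.146,0,0,0,0,0,-0.146,0,0,0,0,0,-0.146,0,0,0,0,0,-0.146]}}

```text
time: 13.5
tool_pos: [451.1, 117.9, 235.8]
eef_rot: [0.445, -3.11, -0.0]
wrist_force: [-0.9, -0.3, 1.0]
opening: 85.5
finger_force: 0.0
```

>>> {"method": "send_rows", "body": {"steps": [0.008,-0.046,0,0,0,-0.092,0.007,-0.047,0,0,0,0,0.007,-0.047,0,0,0,0,0.007,-0.047,0,0,0,0,0.008,-0.047,0,0,0,0,0.008,-0.047,0,0,0,0,0.008,-0.046,0,0,0,0,0.007,-0.046,0,0,0,0]}}

```text
time: 14.3
tool_pos: [525.9, -254.2, 235.8]
eef_rot: [-0.578, 3.088, 0.0]
wrist_force: [-0.0, 1.1, 0.1]
opening: 85.4
finger_force: 0.0
```

>>> {"method": "send_rows", "body": {"steps": [0,0,0.03,0,0,0,0,0,0.03,0,0,0,0,0,0,0,0,0]}}

```text
time: 14.6
tool_pos: [523.8, -251.6, 172.0]
eef_rot: [0.576, -3.083, -0.006]
wrist_force: [-0.6, 0.9, -0.3]
opening: 85.5
finger_force: 0.0
```

```bash
python3 - <<'E'
from h import *
s=robot.state();print(s["time"],np.degrees(s["joints"]),s["opening"]); go([540,-254.5,150],np.radians(201.2))
for c in("wrist","top"):
  im=robot.get_image(c); 
  if c=="wrist": save(im,"w3.png")
  for q in "glue_roller journal_gear journal_plain steel_roller".split():
    for d in robot.pinpoint(c,q)[:2]: print(c,q,round(d["p"],2),d["point"],proj(im,d["point"]))
E
```

```text
14.6 [-25.7  20.3   3.2  73.4   0.  -46.8] 85.49265697690743
shift tool [-14.2  -8.6  21.9] tcp [ 523.8 -251.6  172. ] yaw -158.8 tilt 0.39
rz -0.001 then shift [-14.2  -8.7  21.9]
wrist glue_roller 0.94 [547.6, -253.7, 59.5] [241.  202.5]
wrist glue_roller 0.65 [563.8, -456.9, 21.3] [ 51.  136.6]
wrist journal_gear 0.7 [485.7, -278.9, 62.2] [238.8 133.4]
wrist journal_gear 0.65 [622.9, -425.4, 18.8] [ 72.2 196.9]
wrist journal_plain 0.84 [601.4, -226.9, 64.3] [247.  259.4]
wrist journal_plain 0.75 [506.8, -486.5, 21.9] [29.5 69.6]
wrist steel_roller 0.93 [504.5, -171.7, 63.4] [337.8 193.4]
top glue_roller 0.77 [543.3, -258.6, 58.8] [336.9 172.1]
top journal_gear 0.66 [477.0, -282.7, 59.9] [346.7 196.7]
top journal_plain 0.67 [524.3, -210.2, 0.5] [315.8 182.1]
top journal_plain 0.62 [607.8, -228.2, 59.1] [325.  148.5]
top steel_roller 0.84 [504.8, -172.8, 66.0] [305.4 186. ]
```

View pics/w3.png

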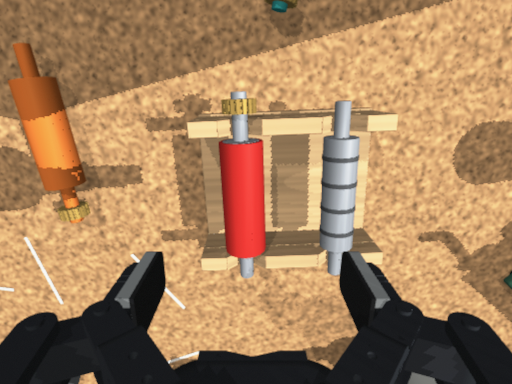

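The wrist view shows the red roller at (243,196) with its gear at the top (238,105), and the steel roller at (338,190). I'll refine the axis from the red mask.

```bash
python3 - <<'E'
from h import *
im=robot.get_image("wrist"); a=im["img"].astype(int)
m=((a[...,0]>120)&(a[...,1]<60)&(a[...,2]<70)).astype(np.uint8)
n,l,st,c=cv2.connectedComponentsWithStats(m); i=1+np.argmax(st[1:,4]); m=l==i; print(st[i],c[i])
T=np.linalg.inv(im["camera_from_world"]);print("cam",T[:3,3],T[:3,2])
P=[]
for r in range(st[i][1]+6,st[i][1]+st[i][3]-6,6):
    x=np.where(m[r])[0]; L,Rr=ray_z(im,(x[0]-.5,r),62),ray_z(im,(x[-1]+.5,r),62); P.append((L+Rr)/2); w=np.linalg.norm(L-Rr)
P=np.array(P); d=P[-1]-P[0]; vx,vy,x0,y0=cv2.fitLine(P[:,:2].astype(np.float32),2,0,.01,.01).ravel(); print(np.degrees(np.arctan2(vy,vx)),w)
for r in(st[i][1],st[i][1]+st[i][3]): 
    k=np.where(m[np.clip(r,st[i][1]+3,st[i][1]+st[i][3]-4)])[0].mean(); print("end",ray_z(im,(k,r),62),ray_z(im,(k,r),82))
print("line",x0,y0)
E
```

```text
[ 223  139   25  113 2120] [235.3 194.2]
cam [ 448.7 -282.4  342.9] [ 0.3  0.1 -0.9]
22.930822 18.397261422090153
end [ 496.6 -283.4   62. ] [ 493.2 -283.3   82. ]
end [ 603.8 -237.    62. ] [ 592.7 -240.3   82. ]
line 545.5343 -262.7419
```

```bash
python3 - <<'E'
from h import *
im=robot.get_image("wrist"); a=im["img"].astype(int)
m=((a[...,0]>70)&(a[...,0]>2.5*a[...,1])&(a[...,0]>2.5*a[...,2])).astype(np.uint8)
m[:,:200]=0; m[:,290:]=0
n,l,st,c=cv2.connectedComponentsWithStats(m); i=1+np.argmax(st[1:,4]); m=l==i; print(st[i],c[i])
t0,h=st[i][1],st[i][3]
# visible tangent rays: intersect each row's edge rays with planes through the axis direction -> mean of edge rays at z=62, corrected
P=[];W=[]
for r in range(t0+8,t0+h-8,6):
    x=np.where(m[r])[0]; L,Rr=ray_z(im,(x[0]-.5,r),62),ray_z(im,(x[-1]+.5,r),62); P.append((L+Rr)/2); W.append(np.linalg.norm(L-Rr))
P=np.array(P); vx,vy,x0,y0=cv2.fitLine(P[:,:2].astype(np.float32),2,0,.01,.01).ravel(); print(np.degrees(np.arctan2(vy,vx)),np.array(W))
for r in(t0,t0+h):
    k=np.where(m[np.clip(r,t0+3,t0+h-4)])[0].mean(); print("end",ray_z(im,(k,r),62),ray_z(im,(k,r),82))
print("line",x0,y0); go([540,-254.5,60])
E
```

```text
[ 222  136   45  117 4502] [245.2 193.6]
23.219307 [39.4 38.8 39.  39.3 38.6 39.8 39.1 39.3 39.6 38.9 39.2 38.4 38.7 39.
 39.2 39.5 38.8]
end [ 488.1 -269.7   62. ] [ 485.3 -270.6   82. ]
end [ 601.8 -229.4   62. ] [ 590.9 -233.2   82. ]
line 540.83704 -254.06195
shift tool [-12.   -7.2 116.1] tcp [ 526.1 -252.2  176.1] yaw -158.8 tilt 0.03
```

>>> {"method": "send_rows", "body": {"steps": [-0.005,-0.003,0.02,0,0,0,-0.005,-0.002,0.02,0,0,0,-0.003,-0.0015,0.02,0,0,0,0,0,0.02,0,0,0,0,0,0.02,0,0,0,0,0,0.016,0,0,0,0,0,0,0,0,0]}}

```text
time: 15.9
tool_pos: [539.1, -252.8, 57.7]
eef_rot: [0.578, -3.085, -0.004]
wrist_force: [-0.2, -0.3, -0.1]
opening: 85.5
finger_force: 0.0
```

```bash
python3 - <<'E'
from h import *
y,M,t=yaw(); im=robot.get_image("wrist"); print(t,im["K"][0,0])
for k in(0,18,31):
  for sx in(-11,0,11): print(k,sx,[proj(im,t+M@[sx,sy,-k]).round(0).tolist() for sy in(-43,43)])
s=robot.get_image("scene"); save(s,"s4.png")
a=s["img"][190:320,160:300]; w=im["img"][100:384,120:380]
cv2.imwrite("pics/c4.png",np.hstack([cv2.resize(a,(420,390)),cv2.resize(w,(370,390))])[:,:,::-1])
print([proj(s,t+M@[0,sy,-k]).round(0).tolist() for k in(0,31) for sy in(-43,43)])
E
```

```text
[ 539.1 -252.8   57.7] 306.9109839941725
0 -11 [[182.0, 251.0], [323.0, 251.0]]
0 0 [[181.0, 234.0], [324.0, 234.0]]
0 11 [[180.0, 217.0], [326.0, 217.0]]
18 -11 [[175.0, 267.0], [330.0, 267.0]]
18 0 [[174.0, 249.0], [332.0, 249.0]]
18 11 [[172.0, 231.0], [333.0, 231.0]]
31 -11 [[169.0, 281.0], [336.0, 281.0]]
31 0 [[167.0, 262.0], [338.0, 262.0]]
31 11 [[166.0, 242.0], [340.0, 243.0]]
[[233.0, 286.0], [240.0, 257.0], [232.0, 276.0], [240.0, 247.0]]
```

View pics/c4.png

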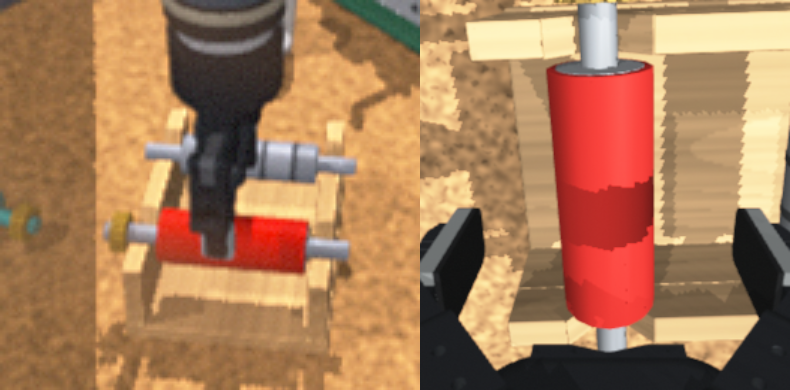

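The fingers straddle the red body and their tips sit about 32 mm above the reported TCP when open (18 mm offset plus 13 mm swing). The roller is centred between the pads: it's at crop column 605 and the pads are at 483 and 735. I'll descend 38 mm and grip.

>>> {"method": "send_rows", "body": {"steps": [-0.001,0,0.01,0,0,0,-0.001,0,0.01,0,0,0,0,0,0.01,0,0,0,0,0,0.008,0,0,0,0,0,0,0,0,0]}}

```text
time: 16.5
tool_pos: [541.4, -252.4, 20.3]
eef_rot: [0.578, -3.086, -0.002]
wrist_force: [0.9, -0.2, 0.2]
opening: 85.4
finger_force: 0.0
```

>>> {"method": "send_rows", "body": {"steps": [0,0,0,0,0,0,0,0,0,0,0,0,0,0,0,0,0,0,0,0,0,0,0,0,0,0,0,0,0,0,0,0,0,0,0,0,0,0,0,0,0,0,0,0,0,0,0,0], "hand": 1, "grip_force": 60}}

```text
time: 17.3
tool_pos: [542.6, -253.0, 22.6]
eef_rot: [-0.579, 3.087, -0.001]
wrist_force: [-1.6, 1.3, 5.6]
opening: 38.3
finger_force: 59.5
```

>>> {"method": "send_rows", "body": {"steps": [0,0,-0.005,0,0,0,0,0,-0.01,0,0,0,0,0,-0.01,0,0,0,0,0,0,0,0,0,0,0,0,0,0,0]}}

```text
time: 17.8
tool_pos: [542.6, -252.9, 47.2]
eef_rot: [-0.578, 3.087, -0.001]
wrist_force: [-0.7, -0.4, -3.7]
opening: 38.3
finger_force: 60.3
```

```bash
python3 - <<'E'
from h import *
s=robot.state(); print({k:s[k] for k in("tool_pos","wrist_force","torque","opening","finger_force")})
y,M,t=yaw(); print(t,np.degrees(y))
for c in("scene","top","wrist"):
  im=robot.get_image(c)
  for q in("glue_roller","journal_gear","journal_plain"):
    print(c,q,[(round(d["p"],2),d["point"]) for d in robot.pinpoint(c,q) if np.hypot(d["point"][0]-540,d["point"][1]+254)<90])
E
```

```text
{'tool_pos': array([ 542.6, -252.9,   47.2]), 'wrist_force': array([-0.7, -0.4, -3.7]), 'torque': array([ 0., -0.,  0.]), 'opening': 38.28724536006565, 'finger_force': 60.30675172805786}
[ 542.6 -252.9   47.2] -158.79149866946798
scene glue_roller []
scene journal_gear [(0.63, [479.8, -277.8, 89.4]), (0.3, [522.9, -212.6, -1.1])]
scene journal_plain [(0.59, [602.7, -227.9, 87.0])]
top glue_roller [(0.58, [541.9, -255.8, 81.4])]
top journal_gear [(0.42, [525.9, -212.1, -2.1])]
top journal_plain [(0.59, [606.8, -226.4, 82.6])]
wrist glue_roller [(0.77, [541.8, -256.4, 86.8])]
wrist journal_gear [(0.73, [484.2, -277.2, 87.2])]
wrist journal_plain []
```

The roller is lifted and level (axis 87 mm up, so TCP + 40). Now I lift, turn and carry it to the gluer.

>>> {"method": "send_rows", "body": {"steps": [0,0,-0.02,0,0,0,0,0,-0.03,0,0,0,0,0,-0.03,0,0,0.12,0,0,-0.03,0,0,0.12,0,0,-0.02,0,0,0.12,0,0,0,0,0,0.12,0,0,0,0,0,0.12,0,0,0,0,0,0.12]}}

```text
time: 19.2
tool_pos: [542.4, -252.8, 177.0]
eef_rot: [0.554, 3.092, -0.0]
wrist_force: [-0.3, -0.1, -3.9]
opening: 38.5
finger_force: 61.1
```

>>> {"method": "send_rows", "body": {"steps": [0,0,0,0,0,0.12,0,0,0,0,0,0.12,0,0,0,0,0,0.12,0,0,0,0,0,0.12,0,0,0,0,0,0.12,0,0,0,0,0,0.12,0,0,0,0,0,0.12,0,0,0,0,0,0.12]}}

```text
time: 20.0
tool_pos: [542.3, -252.8, 176.7]
eef_rot: [-1.919, -2.487, 0.0]
wrist_force: [-0.9, -0.8, -4.0]
opening: 38.1
finger_force: 61.1
```

>>> {"method": "send_rows", "body": {"steps": [0,0,0,0,0,0.12,0,0,0,0,0,0.12,0,0,0,0,0,0.12,0,0,0,0,0,0.12,0,0,0,0,0,0.12,0.01,-0.005,0,0,0,0.002,0.02,-0.01,0,0,0,0,0.03,-0.015,0,0,0,0]}}

```text
time: 20.8
tool_pos: [533.9, -186.0, 176.5]
eef_rot: [-2.564, -1.815, 0.0]
wrist_force: [-0.1, 0.9, -3.4]
opening: 38.4
finger_force: 61.0
```

>>> {"method": "send_rows", "body": {"steps": [0.035,-0.017,0,0,0,0,0.035,-0.017,0,0,0,0,0.035,-0.017,0,0,0,0,0.035,-0.017,0,0,0,0,0.035,-0.017,0,0,0,0,0.035,-0.017,0,0,0,0,0.035,-0.017,0,0,0,0,0.035,-0.017,0,0,0,0]}}

```text
time: 21.6
tool_pos: [498.6, 125.1, 177.0]
eef_rot: [-2.562, -1.818, -0.0]
wrist_force: [0.0, -0.9, -3.1]
opening: 38.5
finger_force: 61.0
```

```bash
python3 - <<'E'
from h import *
s=robot.state(); print(s["time"],s["opening"],s["finger_force"],s["wrist_force"]); go([488.2,211.4,160],A)
E
```

```text
21.6 38.45815233565292 60.95406174659729 [ 0.  -0.9 -3.1]
shift tool [ 78.  -38.3  17. ] tcp [498.6 125.1 177. ] yaw 70.7 tilt 0.02
rz 0.004 then shift [ 77.9 -38.6  17. ]
```

>>> {"method": "send_rows", "body": {"steps": [0.02,-0.01,0,0,0,0.004,0.02,-0.01,0,0,0,0,0.02,-0.01,0,0,0,0,0.01,-0.005,0.01,0,0,0,0.008,-0.0035,0.015,0,0,0,0,0,0.015,0,0,0,0,0,0.015,0,0,0,0,0,0,0,0,0]}}

```text
time: 22.4
tool_pos: [487.8, 208.8, 119.4]
eef_rot: [-2.567, -1.809, 0.006]
wrist_force: [-0.4, -0.2, -3.5]
opening: 38.4
finger_force: 60.8
```

```bash
python3 - <<'E'
from h import *
y,M,t=yaw(); print(t,np.degrees(y),glu(t))
for c in("wrist","top","scene"):
  im=robot.get_image(c)
  for q in("gluer","saddle_gear","saddle_plain","glue_roller","journal_gear","journal_plain","keeper_gear_knob","keeper_plain_knob"):
    print(c,q,[(round(d["p"],2),glu(d["point"])) for d in robot.pinpoint(c,q)[:3] if np.linalg.norm(glu(d["point"])[:2])<130])
  if c=="wrist": save(im,"w5.png")
E
```

```text
[487.8 208.8 119.4] 70.35024823403438 [  0.5  -3.6 119.4]
wrist gluer []
wrist saddle_gear []
wrist saddle_plain []
wrist glue_roller [(0.59, array([  6. ,  -2.3, 158.6]))]
wrist journal_gear [(0.96, array([ -1.7,  66.2, 157.1]))]
wrist journal_plain []
wrist keeper_gear_knob []
wrist keeper_plain_knob []
top gluer [(0.78, array([-2.3,  2.7,  2.6])), (0.49, array([  5.5, -65. , 159.5]))]
top saddle_gear [(0.3, array([  4.7,   0.2, 157.5]))]
top saddle_plain [(0.9, array([ -5.9, -65.3, 102.5]))]
top glue_roller [(0.62, array([  4.9,  -2.4, 157.2]))]
top journal_gear []
top journal_plain [(0.86, array([  4.7, -63.8, 159.3]))]
top keeper_gear_knob [(0.51, array([  8.5, -63.9, 156.9]))]
top keeper_plain_knob [(0.7, array([  26.6, -116.7,  160.5]))]
scene gluer [(0.94, array([-1.4, -1.5,  1. ]))]
scene saddle_gear [(0.75, array([ -2.6,  60.9, 108.4]))]
scene saddle_plain [(0.77, array([ -4.7, -63. , 104.2])), (0.17, array([  30.4, -113.9,  161.2]))]
scene glue_roller [(0.52, array([  0.8,  -1.6, 163.2]))]
scene journal_gear [(0.79, array([ -2.9,  67.2, 162.9]))]
scene journal_plain [(0.88, array([  2.9, -67.4, 159.1])), (0.65, array([ -0.9,  66.2, 162.5]))]
scene keeper_gear_knob [(0.49, array([ 36.8, 112.3, 159.4]))]
scene keeper_plain_knob [(0.53, array([  29.4, -110.3,  160.5]))]
```

View pics/w5.png

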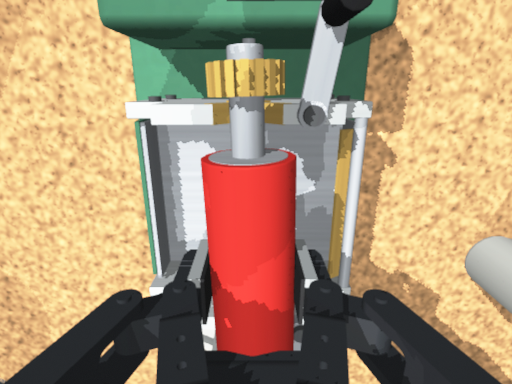

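The wrist view shows the gear journal at (247,113) close over the gear-side slot (brass 214..283), and the keeper is clear at (314,113). Before lowering I'll compare the roller's heading with the gluer's.

```bash
python3 - <<'E'
from h import *
im=robot.get_image("wrist"); y,M,t=yaw(); a=im["img"].astype(int); print(t,np.degrees(y))
m=((a[...,0]>70)&(a[...,0]>2.5*a[...,1])&(a[...,0]>2.5*a[...,2]))
P=[]
for r in range(175,246,6):
    x=np.where(m[r,190:310])[0]+190; P.append((ray_z(im,(x[0]-.5,r),159)+ray_z(im,(x[-1]+.5,r),159))/2)
P=np.array(P); v=cv2.fitLine(P[:,:2].astype(np.float32),2,0,.01,.01).ravel(); print("roller",np.degrees(np.arctan2(v[1],v[0]))%180,glu(P[0]),glu(P[-1]))
# gear journal between gear and body
g=a.sum(2)
for r in(104,112,125,140): 
    row=a[r]; gx=np.abs(np.diff(row.sum(1)))[215:285]; k=np.argsort(gx)[-6:]+215; print(r,sorted(k.tolist()))
# cheek back/front edges (white) per column
for c in(140,165,190,205,295,330,350,362):
    col=a[85:135,c].min(1); w=np.where(col>165)[0]+85; print(c,w.min() if len(w) else None,w.max() if len(w) else None)
for r in(108,113,118):
    b=(a[r,:,0]-a[r,:,2]>60)&(np.arange(512)>195)&(np.arange(512)<305); x=np.where(b)[0]; print(r,x.min(),x.max())
print("slot",glu(ray_z(im,(248.5,112),123)),"journal",glu(ray_z(im,(247.5,112),159)))
E
```

```text
[489.7 209.5 121.8] 70.2321319290674
roller 72.2826 [  0.2  43.4 159. ] [  1.1  11.3 159. ]
104 [227, 228, 230, 234, 263, 264]
112 [229, 230, 257, 265, 278, 279]
125 [230, 231, 262, 264, 278, 279]
140 [231, 232, 264, 265, 267, 268]
140 104 134
165 103 127
190 101 127
205 102 127
295 None None
330 106 126
350 105 129
362 107 118
108 211 278
113 211 278
118 211 278
slot [  0.1  67.5 123. ] journal [  0.   70.1 159. ]
```

>>> {"method": "send_rows", "body": {"steps": [0,-0.003,0,0,0,0.035,0,0,0.008,0,0,0,0,0,0.008,0,0,0,0,0,0.008,0,0,0,0,0,0.006,0,0,0,0,0,0,0,0,0]}}

```text
time: 24.4
tool_pos: [486.1, 210.2, 90.6]
eef_rot: [-2.6, -1.762, 0.003]
wrist_force: [0.3, 0.1, -3.3]
opening: 38.4
finger_force: 60.8
```

```bash
python3 - <<'E'
from h import *
im=robot.get_image("wrist"); y,M,t=yaw(); a=im["img"].astype(int); s=robot.state(); print(t,glu(t),np.degrees(y),s["wrist_force"])
z=t[2]+40
m=((a[...,0]>70)&(a[...,0]>2.5*a[...,1])&(a[...,0]>2.5*a[...,2])); P=[]
for r in range(175,246,6):
    x=np.where(m[r,190:310])[0]+190; P.append((ray_z(im,(x[0]-.5,r),z)+ray_z(im,(x[-1]+.5,r),z))/2)
P=np.array(P); v=cv2.fitLine(P[:,:2].astype(np.float32),2,0,.01,.01).ravel(); print("roller",np.degrees(np.arctan2(v[1],v[0]))%180,glu(P[0]),glu(P[-1]))
for r in range(70,140,6):
    b=(a[r,:,0]-a[r,:,2]>50)&(np.arange(512)>190)&(np.arange(512)<305); x=np.where(b)[0]; print(r,(x.min(),x.max(),len(x)) if len(x) else "", end=" ")
for c in("wrist","top","scene"):
  if c!="wrist": robot.get_image(c)
  for q in("saddle_gear","saddle_plain","glue_roller","journal_gear","journal_plain"):
    print(c,q,[(round(d["p"],2),glu(d["point"])) for d in robot.pinpoint(c,q)[:1] if np.linalg.norm(glu(d["point"])[:2])<130])
E
```

```text
[486.5 210.4  91.2] [-1.3 -2.5 91.2] 68.23574202884272 [ 0.3  0.1 -3.9]
roller 70.28623 [ -1.6  43.9 131.2] [ -1.8  12.6 131.2]
70 (np.int64(205), np.int64(284), 80) 76 (np.int64(206), np.int64(284), 79) 82 (np.int64(206), np.int64(284), 79) 88 (np.int64(207), np.int64(284), 78) 94 (np.int64(207), np.int64(279), 73) 100  106 (np.int64(220), np.int64(228), 9) 112 (np.int64(203), np.int64(287), 48) 118 (np.int64(203), np.int64(287), 48) 124 (np.int64(204), np.int64(287), 48) 130 (np.int64(204), np.int64(287), 46) 136  wrist saddle_gear []
wrist saddle_plain []
wrist glue_roller []
wrist journal_gear [(0.89, array([  4.1,  67.8, 130. ]))]
wrist journal_plain []
top saddle_gear []
top saddle_plain [(0.9, array([ -5. , -62.2, 100.1]))]
top glue_roller [(0.96, array([ -1. ,  -1.7, 127.2]))]
top journal_gear []
top journal_plain [(0.72, array([  2.8, -65.7, 126.4]))]
scene saddle_gear [(0.75, array([  0.1,  62.8, 107.9]))]
scene saddle_plain [(0.88, array([ -2.7, -64.8, 103.2]))]
scene glue_roller [(0.7, array([ -2.3,   0.6, 132. ]))]
scene journal_gear []
scene journal_plain []
```

The roller is aligned over the slot: the gear centre and the slot mouth are both at column 245. I'll lower it slowly and watch the forces.

>>> {"method": "send_rows", "body": {"steps": [0,0,0.004,0,0,0,0,0,0.004,0,0,0,0,0,0.004,0,0,0,0,0,0.003,0,0,0,0,0,0,0,0,0]}}

```text
time: 25.8
tool_pos: [486.5, 210.4, 76.2]
eef_rot: [-2.601, -1.762, 0.002]
wrist_force: [-0.6, 0.0, -3.7]
opening: 38.7
finger_force: 60.8
```

>>> {"method": "send_rows", "body": {"steps": [0,0,0.002,0,0,0,0,0,0.002,0,0,0,0,0,0.002,0,0,0,0,0,0,0,0,0]}}

```text
time: 26.2
tool_pos: [486.6, 210.5, 70.6]
eef_rot: [-2.601, -1.762, 0.001]
wrist_force: [-1.0, 0.7, -4.0]
opening: 38.2
finger_force: 61.2
```

>>> {"method": "send_rows", "body": {"steps": [0,0,0.001,0,0,0,0,0,0.001,0,0,0,0,0,0,0,0,0]}}

```text
time: 26.5
tool_pos: [486.7, 210.6, 68.8]
eef_rot: [-2.601, -1.762, 0.0]
wrist_force: [-2.0, 0.9, -3.3]
opening: 38.5
finger_force: 61.2
```

>>> {"method": "send_rows", "body": {"steps": [0,0,0.001,0,0,0,0,0,0.001,0,0,0,0,0,0,0,0,0]}}

```text
time: 26.8
tool_pos: [486.7, 210.6, 66.7]
eef_rot: [-2.601, -1.762, 0.0]
wrist_force: [-2.0, 0.9, -3.1]
opening: 38.6
finger_force: 61.3
```

```bash
python3 - <<'E'
from h import *
s=robot.state(); print(s["tool_pos"],s["wrist_force"],s["torque"]*1000)
for c in("top","scene"):
  robot.get_image(c)
  for q in("glue_roller","journal_gear","journal_plain"):
    print(c,q,[(round(d["p"],2),glu(d["point"])) for d in robot.pinpoint(c,q)[:1] if np.linalg.norm(glu(d["point"])[:2])<130])
E
```

```text
[486.7 210.6  66.7] [-2.   0.9 -3.1] [206.4 345.7 210.9]
top glue_roller [(0.96, array([  1.4,  -1.2, 101.8]))]
top journal_gear []
top journal_plain [(0.96, array([  1.3, -65.6, 106. ]))]
scene glue_roller []
scene journal_gear []
scene journal_plain []
```

>>> {"method": "send_rows", "body": {"steps": [0,-0.0005,0,0,0,-0.008,0,0,0.001,0,0,0,0,0,0,0,0,0]}}

```text
time: 27.5
tool_pos: [486.7, 210.7, 66.1]
eef_rot: [2.594, 1.772, 0.001]
wrist_force: [-0.0, -0.5, -0.9]
opening: 38.9
finger_force: 61.5
```

```bash
python3 - <<'E'
from h import *
s=robot.state(); print(s["tool_pos"],s["wrist_force"],s["torque"]*1000)
E
```

```text
[486.7 210.7  66.1] [-0.  -0.5 -0.9] [  8.  114.4 -23.8]
```

>>> {"method": "send_rows", "body": {"steps": [0,0,0.001,0,0,0,0,0,0,0,0,0]}}

```text
time: 27.7
tool_pos: [486.7, 210.8, 65.8]
eef_rot: [2.594, 1.772, 0.002]
wrist_force: [-3.4, -0.5, 8.2]
opening: 38.4
finger_force: 62.4
```

```bash
python3 - <<'E'
from h import *
s=robot.state(); print(s["tool_pos"],s["wrist_force"],s["torque"]*1000)
E
```

```text
[486.7 210.8  65.8] [-3.4 -0.5  8.2] [-198.9  635.9   35.4]
```

Both ends are nearly carried. I'll ease the grip to 20 N so the roller can level itself while still held.

>>> {"method": "send_rows", "body": {"steps": [0,0,0,0,0,0,0,0,0.0005,0,0,0,0,0,0,0,0,0,0,0,0,0,0,0], "grip_force": 20}}

```text
time: 28.1
tool_pos: [486.7, 210.9, 65.8]
eef_rot: [2.594, 1.772, 0.003]
wrist_force: [-5.3, -2.0, 13.2]
opening: 38.4
finger_force: 62.9
```

```bash
python3 - <<'E'
from h import *
s=robot.state(); print(s["tool_pos"],s["wrist_force"],s["torque"]*1000,s["finger_force"])
for c in("top","scene"):
  robot.get_image(c)
  for q in("glue_roller","journal_gear","journal_plain","saddle_plain","saddle_gear"):
    print(c,q,[(round(d["p"],2),glu(d["point"])) for d in robot.pinpoint(c,q)[:1] if np.linalg.norm(glu(d["point"])[:2])<130])
E
```

```text
[486.7 210.9  65.8] [-5.3 -2.  13.2] [-295.  1007.1    3.3] 62.85654544830322
top glue_roller [(0.75, array([-0. , -0.9, 99.6]))]
top journal_gear []
top journal_plain []
top saddle_plain [(0.98, array([ -6.4, -65.3, 104.5]))]
top saddle_gear []
scene glue_roller []
scene journal_gear []
scene journal_plain []
scene saddle_plain [(0.56, array([  0.9, -66.1, 108.6]))]
scene saddle_gear []
```

>>> {"method": "send_rows", "body": {"steps": [0,-0.0005,0,0,0,0,0,0,0,0,0,0,0,0,0,0,0,0,0,0,0,0,0,0], "hand": 1, "grip_force": 20}}

```text
time: 29.1
tool_pos: [486.5, 211.0, 65.6]
eef_rot: [2.594, 1.772, 0.003]
wrist_force: [-4.6, -0.8, 10.2]
opening: 38.5
finger_force: 62.4
```

```bash
python3 - <<'E'
from h import *
s=robot.state(); print(s["tool_pos"],s["wrist_force"],s["torque"]*1000,s["finger_force"],s["opening"])
E
```

```text
[486.5 211.   65.6] [-4.6 -0.8 10.2] [-327.4  612.5   71. ] 62.351800203323364 38.48842061272846
```

>>> {"method": "send_rows", "body": {"steps": [0,0,0,0,0,0,0,0,0,0,0,0,0,0,0,0,0,0,0,0,0,0,0,0], "hand": 0.57, "grip_force": 20}}

```text
time: 29.5
tool_pos: [486.5, 211.0, 65.6]
eef_rot: [2.594, 1.772, 0.003]
wrist_force: [-3.2, -0.8, 10.6]
opening: 38.5
finger_force: 62.4
```

```bash
python3 - <<'E'
from h import *
s=robot.state(); print(s["tool_pos"],s["wrist_force"],s["torque"]*1000,s["finger_force"],s["opening"])
E
```

```text
[486.5 211.   65.6] [-3.2 -0.8 10.6] [-315.3  632.7  112. ] 62.35311985015869 38.4711424357332
```

>>> {"method": "send_rows", "body": {"steps": [0,-0.0005,0.0005,0,0,0,0,0,0,0,0,0,0,0,0,0,0,0,0,0,0,0,0,0]}}

```text
time: 29.9
tool_pos: [486.5, 211.0, 65.5]
eef_rot: [2.593, 1.771, 0.004]
wrist_force: [-2.5, -2.7, 13.7]
opening: 38.6
finger_force: 63.0
```

>>> {"method": "send_rows", "body": {"steps": [0,0,0,0,0,0,0,0,0,0,0,0,0,0,0,0,0,0,0,0,0,0,0,0], "hand": 0.46}}

```text
time: 30.3
tool_pos: [485.4, 211.1, 63.7]
eef_rot: [-2.594, -1.772, 0.0]
wrist_force: [0.3, 0.1, -0.4]
opening: 46.2
finger_force: 0.0
```

```bash
python3 - <<'E'
from h import *
s=robot.state(); print(s["tool_pos"],s["wrist_force"],s["torque"]*1000,s["finger_force"],s["opening"])
for c in("top","scene","wrist"):
  robot.get_image(c)
  for q in("glue_roller","journal_gear","journal_plain"):
    print(c,q,[(round(d["p"],2),glu(d["point"])) for d in robot.pinpoint(c,q)[:1] if np.linalg.norm(glu(d["point"])[:2])<130])
E
```

```text
[485.4 211.1  63.7] [ 0.3  0.1 -0.4] [ 5.  -6.6 -9.5] 0.0 46.21883885333595
top glue_roller []
top journal_gear []
top journal_plain []
scene glue_roller []
scene journal_gear []
scene journal_plain []
wrist glue_roller [(0.81, array([  3.4,  -0.6, 103.9]))]
wrist journal_gear [(0.57, array([  3.1,  68.6, 104.7]))]
wrist journal_plain []
```

Released and seated. To confirm it's settled while held, I'll recentre by 1 mm, regrip lightly for a moment, then open.

>>> {"method": "send_rows", "body": {"steps": [0,0.001,0,0,0,0,0,0,0,0,0,0,0,0,0,0,0,0,0,0,0,0,0,0,0,0,0,0,0,0,0,0,0,0,0,0,0,0,0,0,0,0], "hand": 0.6, "grip_force": 20}}

```text
time: 31.6
tool_pos: [486.2, 210.8, 64.0]
eef_rot: [-2.594, -1.772, -0.0]
wrist_force: [-2.6, 0.8, 5.4]
opening: 39.3
finger_force: 20.1
```

```bash
python3 - <<'E'
from h import *
s=robot.state(); print(s["tool_pos"],s["wrist_force"],s["torque"]*1000,s["finger_force"],s["opening"])
E
```

```text
[486.2 210.8  64. ] [-2.6  0.8  5.4] [ 71.5 516.4 315.9] 20.06219118833542 39.30596437998925
```

>>> {"method": "send_rows", "body": {"steps": [0,0,0,0,0,0,0,0,0,0,0,0,0,0,0,0,0,0,0,0,0,0,0,0], "hand": 0.4}}

```text
time: 32.0
tool_pos: [486.4, 210.7, 63.7]
eef_rot: [-2.594, -1.772, 0.0]
wrist_force: [0.8, -0.0, 0.7]
opening: 51.5
finger_force: 0.0
```

>>> {"method": "send_rows", "body": {"steps": [0,0,-0.01,0,0,0,0,0,-0.015,0,0,0,0,0,-0.03,0,0,0,0,0,-0.03,0,0,0,0,0,-0.03,0,0,0,0,0,0,0,0,0]}}

```text
time: 32.6
tool_pos: [488.4, 211.6, 183.5]
eef_rot: [2.593, 1.772, 0.011]
wrist_force: [1.3, 0.5, -0.7]
opening: 51.2
finger_force: 0.0
```

>>> {"method": "send_rows", "body": {"steps": [-0.03,0.016,0,0,0,0,-0.04,0.02,0,0,0,0,-0.036,0.02,0,0,0,0,0,0,0,0,0,0,0,0,0,0,0,0,0,0,0,0,0,0], "hand": 1}}

```text
time: 33.2
tool_pos: [499.9, 92.1, 178.9]
eef_rot: [-2.594, -1.772, -0.0]
wrist_force: [0.4, 0.6, 0.0]
opening: 0.2
finger_force: 0.0
```

```bash
sed -i 's/^G=.*/G=np.array([487.1,212.7,0]); A=np.radians(68.7)/' h.py; python3 - <<'E'
from h import *
y,M,t=yaw(); print(t,np.degrees(y),glu(t))
for c in("top","scene","wrist"):
  robot.get_image(c)
  for q in("glue_roller","journal_gear","journal_plain","keeper_gear_knob","keeper_plain_knob"):
    print(c,q,[(round(d["p"],2),glu(d["point"])) for d in robot.pinpoint(c,q)[:1] if np.linalg.norm(glu(d["point"])[:2])<150])
E
```

```text
[499.9  92.1 178.9] 68.69573312185283 [  55.8 -107.7  178.9]
top glue_roller []
top journal_gear []
top journal_plain []
top keeper_gear_knob []
top keeper_plain_knob [(0.57, array([  31.4, -114.9,  157.7]))]
scene glue_roller []
scene journal_gear []
scene journal_plain []
scene keeper_gear_knob [(0.62, array([ 35.3, 113.6, 158.7]))]
scene keeper_plain_knob [(0.56, array([  32.4, -110.9,  160.1]))]
wrist glue_roller [(0.8, array([  3.5,   2.1, 102.9]))]
wrist journal_gear []
wrist journal_plain [(0.74, array([  2.2, -64.6, 105.8]))]
wrist keeper_gear_knob []
wrist keeper_plain_knob [(0.81, array([  33. , -110.5,  160.8]))]
```

>>> {"method": "send_rows", "body": {"steps": [0,0.008,0,0,0,0,0,0,0.02,0,0,0,0,0,0.02,0,0,0,0,0,0.017,0,0,0,0,0,0,0,0,0,0,-0.008,0,0,0,0,0,-0.008,0,0,0,0,0,-0.008,0,0,0,0]}}

```text
time: 34.9
tool_pos: [485.2, 97.8, 122.7]
eef_rot: [2.593, 1.772, 0.003]
wrist_force: [2.3, 1.2, -0.1]
opening: -0.0
finger_force: 1.0
```

>>> {"method": "send_rows", "body": {"steps": [0,-0.007,0,0,0,0,0,-0.007,0,0,0,0,0,-0.006,0,0,0,0,-0.01,0.003,0,0,0,0,-0.015,0,0,0,0,0,0,-0.015,0,0,0,0,0,-0.016,0,0,0,0,0,0,0,0,0,0]}}

```text
time: 35.7
tool_pos: [428.6, 91.7, 121.7]
eef_rot: [-2.593, -1.772, 0.002]
wrist_force: [0.3, -0.8, 0.5]
opening: 0.0
finger_force: 0.0
```

```bash
python3 - <<'E'
from h import *
y,M,t=yaw(); print(t,np.degrees(y),glu(t),robot.state()["wrist_force"])
for c in("top","scene","wrist"):
  robot.get_image(c)
  for q in("keeper_plain_knob",):
    print(c,q,[(round(d["p"],2),glu(d["point"])) for d in robot.pinpoint(c,q)[:1] if np.linalg.norm(glu(d["point"])[:2])<150])
E
```

```text
[428.6  91.7 121.7] 68.69116730504877 [ -10.5 -134.   121.7] [ 0.3 -0.8  0.5]
top keeper_plain_knob []
scene keeper_plain_knob [(0.5, array([  3.2, -99. , 160.8]))]
wrist keeper_plain_knob [(0.56, array([  2.4, -95.1, 160.9]))]
```

>>> {"method": "send_rows", "body": {"steps": [0.008,0.004,0,0,0,0,0.008,0,0,0,0,0,0.007,0,0,0,0,0,0.006,0,0,0,0,0,0.006,0,0,0,0,0,0.006,0,0,0,0,0,0.005,0,0,0,0,0,0,0,0,0,0,0]}}

```text
time: 36.8
tool_pos: [452.6, 133.9, 121.9]
eef_rot: [-2.593, -1.773, -0.002]
wrist_force: [-0.5, 0.6, -0.2]
opening: -0.1
finger_force: 0.0
```

>>> {"method": "send_rows", "body": {"steps": [0.002,0,0,0,0,0,0.001,0,0,0,0,0,0,0,0,0,0,0]}}

```text
time: 37.1
tool_pos: [453.0, 135.9, 121.9]
eef_rot: [-2.594, -1.772, -0.001]
wrist_force: [0.4, -0.4, -0.3]
opening: 0.1
finger_force: 0.1
```

>>> {"method": "send_rows", "body": {"steps": [0.001,0,0,0,0,0,0,0,0,0,0,0]}}

```text
time: 37.3
tool_pos: [453.1, 136.3, 121.9]
eef_rot: [2.594, 1.772, -0.001]
wrist_force: [-1.6, -3.2, 1.1]
opening: -0.1
finger_force: 1.6
```

```bash
python3 - <<'E'
from h import *
y,M,t=yaw(); print(t,np.degrees(y),glu(t),robot.state()["wrist_force"])
for c in("top","scene","wrist"):
  robot.get_image(c)
  for q in("keeper_plain_knob",):
    print(c,q,[(round(d["p"],2),glu(d["point"])) for d in robot.pinpoint(c,q)[:1] if np.linalg.norm(glu(d["point"])[:2])<150])
E
```

```text
[453.1 136.3 121.9] 68.66553055016354 [ -3.9 -83.5 121.9] [-1.6 -3.2  1.1]
top keeper_plain_knob []
scene keeper_plain_knob [(0.52, array([ -9.7, -65.7, 160.2]))]
wrist keeper_plain_knob [(0.65, array([-10.9, -67.2, 160.2]))]
```

>>> {"method": "send_rows", "body": {"steps": [0.001,0,0,0,0,0,0.001,0,0,0,0,0,0,0,0,0,0,0]}}

```text
time: 37.9
tool_pos: [453.2, 136.9, 121.7]
eef_rot: [2.593, 1.77, -0.005]
wrist_force: [-3.7, -11.9, 4.3]
opening: -0.0
finger_force: 6.2
```

>>> {"method": "send_rows", "body": {"steps": [-0.015,0,0,0,0,0,-0.01,0,-0.02,0,0,0,0,0.01,-0.04,0,0,0,0.045,0.015,0,0,0,0,0.045,0.015,0,0,0,0,0.045,0.015,0,0,0,0,0.045,0.015,0,0,0,0,0.034,0.01,0,0,0,0]}}

```text
time: 38.7
tool_pos: [598.7, 287.7, 181.4]
eef_rot: [-2.592, -1.773, -0.002]
wrist_force: [0.3, -0.0, 0.4]
opening: 0.3
finger_force: 0.0
```

```bash
python3 - <<'E'
from h import *
y,M,t=yaw(); print(t,np.degrees(y),glu(t),robot.state()["wrist_force"])
for c in("top","scene","wrist"):
  robot.get_image(c)
  for q in("keeper_plain_knob","keeper_gear_knob"):
    print(c,q,[(round(d["p"],2),glu(d["point"])) for d in robot.pinpoint(c,q)[:1] if np.linalg.norm(glu(d["point"])[:2])<150])
E
```

```text
[598.7 287.7 181.4] 68.72949322205126 [ 76.7 110.5 181.4] [ 0.3 -0.   0.4]
top keeper_plain_knob [(0.66, array([-10.1, -68. , 161. ]))]
top keeper_gear_knob []
scene keeper_plain_knob [(0.47, array([ -7.4, -67.6, 161.5]))]
scene keeper_gear_knob [(0.4, array([ 34.8, 115.1, 157.9]))]
wrist keeper_plain_knob [(0.16, array([  6.4,  -2.7, 105.5]))]
wrist keeper_gear_knob [(0.68, array([ -0.1,  68.1, 106.1]))]
```

>>> {"method": "send_rows", "body": {"steps": [-0.003,0,0.02,0,0,0,0,0,0.02,0,0,0,0,0,0.019,0,0,0,0,0,0,0,0,0,0,-0.008,0,0,0,0,0,-0.008,0,0,0,0,0,-0.008,0,0,0,0,0,-0.008,0,0,0,0]}}

```text
time: 39.95
tool_pos: [566.2, 295.1, 124.0]
eef_rot: [2.593, 1.772, 0.004]
wrist_force: [2.5, -0.5, 1.5]
opening: 0.3
finger_force: 0.8
```

>>> {"method": "send_rows", "body": {"steps": [0,-0.008,0,0,0,0,0,-0.008,0,0,0,0,0,-0.006,0,0,0,0,0.01,0.003,0,0,0,0,0.015,0,0,0,0,0,0,-0.015,0,0,0,0,0,-0.014,0,0,0,0,0,0,0,0,0,0]}}

```text
time: 40.75
tool_pos: [528.3, 335.7, 122.7]
eef_rot: [-2.592, -1.774, 0.002]
wrist_force: [-0.1, -0.1, 1.2]
opening: 0.0
finger_force: 0.0
```

```bash
python3 - <<'E'
from h import *
y,M,t=yaw(); print(t,np.degrees(y),glu(t),robot.state()["wrist_force"])
for c in("top","scene","wrist"):
  robot.get_image(c)
  for q in("keeper_plain_knob","keeper_gear_knob"):
    print(c,q,[(round(d["p"],2),glu(d["point"])) for d in robot.pinpoint(c,q)[:1] if np.linalg.norm(glu(d["point"])[:2])<150])
E
```

```text
[528.3 335.7 122.7] 68.78067146006364 [ -6.3 129.6 122.7] [-0.1 -0.1  1.2]
top keeper_plain_knob [(0.72, array([-10.9, -69.3, 159.9]))]
top keeper_gear_knob [(0.7, array([ -1.3, 101.9, 156.9]))]
scene keeper_plain_knob [(0.59, array([-11.7, -68.1, 160.1]))]
scene keeper_gear_knob [(0.58, array([  0.8, 106.6, 158. ]))]
wrist keeper_plain_knob []
wrist keeper_gear_knob []
```

>>> {"method": "send_rows", "body": {"steps": [-0.008,0,0,0,0,0,-0.007,0,0,0,0,0,-0.007,0,0,0,0,0,-0.007,0,0,0,0,0,-0.006,0,0,0,0,0,-0.005,0,0,0,0,0,-0.003,0,0,0,0,0,0,0,0,0,0,0]}}

```text
time: 42.0
tool_pos: [515.0, 294.1, 122.9]
eef_rot: [2.595, 1.771, -0.0]
wrist_force: [-0.3, -0.3, -0.0]
opening: -0.3
finger_force: 0.0
```

>>> {"method": "send_rows", "body": {"steps": [-0.001,0,0,0,0,0,-0.001,0,0,0,0,0,0,0,0,0,0,0]}}

```text
time: 42.3
tool_pos: [514.4, 293.1, 122.8]
eef_rot: [2.594, 1.772, 0.0]
wrist_force: [0.6, 0.6, 0.7]
opening: 0.1
finger_force: 0.4
```

>>> {"method": "send_rows", "body": {"steps": [-0.001,0,0,0,0,0,0,0,0,0,0,0]}}

```text
time: 42.5
tool_pos: [513.9, 292.3, 122.8]
eef_rot: [-2.594, -1.772, -0.0]
wrist_force: [-0.3, 0.7, 0.3]
opening: -0.1
finger_force: 0.5
```

```bash
python3 - <<'E'
from h import *
y,M,t=yaw(); print(t,np.degrees(y),glu(t),robot.state()["wrist_force"])
E
```

```text
[513.9 292.3 122.8] 68.68275379998818 [ -3.9  83.9 122.8] [-0.3  0.7  0.3]
```

>>> {"method": "send_rows", "body": {"steps": [-0.001,0,0,0,0,0,-0.001,0,0,0,0,0,0,0,0,0,0,0]}}

```text
time: 42.8
tool_pos: [513.0, 290.3, 122.9]
eef_rot: [-2.594, -1.772, 0.0]
wrist_force: [0.7, 0.2, -0.8]
opening: -0.0
finger_force: 0.3
```

>>> {"method": "send_rows", "body": {"steps": [-0.001,0,0,0,0,0,-0.001,0,0,0,0,0,0,0,0,0,0,0]}}

```text
time: 43.1
tool_pos: [512.6, 288.6, 122.9]
eef_rot: [-2.594, -1.772, -0.001]
wrist_force: [1.4, 1.7, -0.2]
opening: 0.4
finger_force: 0.8
```

>>> {"method": "send_rows", "body": {"steps": [-0.001,0,0,0,0,0,-0.001,0,0,0,0,0,0,0,0,0,0,0]}}

```text
time: 43.4
tool_pos: [512.6, 288.1, 123.1]
eef_rot: [-2.592, -1.772, -0.004]
wrist_force: [4.3, 5.9, -1.3]
opening: -0.2
finger_force: 4.3
```

>>> {"method": "send_rows", "body": {"steps": [0.015,0,0,0,0,0,0.01,0,-0.02,0,0,0,0,0,-0.04,0,0,0,-0.03,-0.03,-0.03,0,0,0,-0.04,-0.03,-0.03,0,0,0,-0.045,0,0,0,0,0,-0.045,0,0,0,0,0,0,0,0,0,0,0]}}

```text
time: 44.2
tool_pos: [411.4, 183.3, 238.1]
eef_rot: [2.595, 1.769, -0.002]
wrist_force: [-1.2, -0.7, -0.5]
opening: 0.0
finger_force: 0.0
```

```bash
python3 - <<'E'
from h import *
y,M,t=yaw(); print(t,glu(t),robot.state()["wrist_force"])
for c in("top","scene","wrist"):
  robot.get_image(c)
  for q in("saddle_gear","saddle_plain","glue_roller","journal_gear","journal_plain","keeper_plain_knob","keeper_gear_knob"):
    print(c,q,[(round(d["p"],2),glu(d["point"])) for d in robot.pinpoint(c,q)[:1] if np.linalg.norm(glu(d["point"])[:2])<150])
  for q in("steel_roller","glue_bottle","tub"): print(c,q,[(round(d["p"],2),d["point"]) for d in robot.pinpoint(c,q)[:1]])
E
```

```text
[411.4 183.3 238.1] [-59.9 -54.9 238.1] [-1.2 -0.7 -0.5]
top saddle_gear [(0.96, array([ -0.4,  67.8, 102.1]))]
top saddle_plain [(0.92, array([ -2.2, -62.6, 102.2]))]
top glue_roller []
top journal_gear []
top journal_plain []
top keeper_plain_knob [(0.49, array([-14. , -67.8, 160.7]))]
top keeper_gear_knob [(0.43, array([-15.6,  64.5, 159.3]))]
top steel_roller [(0.64, [505.4, -172.7, 66.4])]
top glue_bottle [(0.63, [695.9, 44.4, -1.6])]
top tub [(0.91, [391.5, 45.7, 1.7])]
scene saddle_gear [(0.61, array([ -0.3,  63.8, 109.2]))]
scene saddle_plain [(0.8, array([  3.5, -63.8, 104.8]))]
scene glue_roller [(0.88, array([ -2.4,   0.6, 105.9]))]
scene journal_gear []
scene journal_plain [(0.89, array([  1.4, -67.5, 104.7]))]
scene keeper_plain_knob [(0.57, array([ -9.6, -67.2, 163.9]))]
scene keeper_gear_knob [(0.62, array([-15.1,  66.7, 158.5]))]
scene steel_roller [(0.82, [503.4, -169.9, 59.6])]
scene glue_bottle [(0.76, [694.3, 42.4, 2.3])]
scene tub [(0.8, [392.7, 47.0, -1.3])]
wrist saddle_gear [(0.88, array([ -4.8,  65.4, 104.2]))]
wrist saddle_plain [(0.94, array([  3.5, -63.8, 107.3]))]
wrist glue_roller [(0.86, array([  3. ,   1.4, 105.3]))]
wrist journal_gear [(0.65, array([  2.3,  68.5, 104.6]))]
wrist journal_plain [(0.78, array([  3.8, -63.6, 105.2]))]
wrist keeper_plain_knob [(0.73, array([ -8. , -68.3, 159. ]))]
wrist keeper_gear_knob [(0.93, array([-17.2,  64.4, 161.2]))]
wrist steel_roller []
wrist glue_bottle [(0.72, [692.7, 46.0, -1.1])]
wrist tub [(0.73, [385.2, 39.8, 1.2])]
```

Both keepers are at their stops with the knobs over y ≈ ±66. The roller axis is 105 mm up, nothing else has moved, and the arm is clear. I'm handing in.

```bash
python3 -c "
from station import robot
print(robot.finish_job())"
```

```text
the job is handed in; nothing more can be done
None
```

I handed the job in at about 44 s: the red roller is seated in both saddles with its gear at the drive housing, both keepers are shut against their stops, and the steel roller, bottle and tub are where they started; after the first release I gripped the seated roller again briefly to confirm it had settled, and no verdict was shown.

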